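Set the air-line oiler's drip screw

ROBOT

A 6-joint arm with a two-finger parallel gripper is mounted at the origin on the work surface. World frame = base frame: x ahead of the robot, y to its left, z up, the work surface at z = 0. Lengths are in mm, angles in degrees, forces in N, time in s.
With the tool pointing down it reaches from about 350 to 850 mm from the base axis. Payload 8.1 kg.
Tool frame: the origin (TCP) lies at the centre of the arm's flange, where the gripper is bolted on; the fingertips stand 173 mm ahead of it and the grasp point (between the pads) lies 155 mm ahead of it; z points along the fingers, y is the line along which they close (so a half turn about z gives the same grasp; the last joint's range is limited). The gripper opens to 85 mm and grips with 20 to 120 N. Pads are 22 mm wide; open, the fingers measure 114 mm over their backs; the gripper's body (76 mm by 85 mm) begins 54 mm behind the grasp point. The pads swing forward as they close: fully open they stand 13 mm farther back than shut.
Start: joints at [64.492, 7.471, 85.268, -0, 87.261, -4.893], TCP at [211.232, 561.594, 404.692] pointing down, gripper open.
Joint ranges: [-169.43, 169.43], [-51.17, 129.36], [1.28, 143.12], [-76.62, 256.62], [0, 156.53], [-152.29, 152.29]. Speed limits (degrees/s): [136.94, 136.94, 159.86, 180, 180, 180].

INTERFACE

Orientations are given as [roll, pitch, yaw] about the fixed x, y, z axes, in that order (R = Rz(yaw) Ry(pitch) Rx(roll)).
In Python, from bench import * gives the robot as it stands.
- The arm moves only by the shell command python3 -m jog 'ROWS' [FORCE]. ROWS is text: rows parted by semicolons, each of 7 numbers parted by spaces: the shift along the tool's x, y, z scaled (see below), then the turn, a rotation vector about the tool's x, y, z scaled (see below), then the closure, from -1 (fully open) to 1 (shut). In form: tx ty tz wx wy wz hand; .... A call has 1 to 5 rows; each row shifts and turns the commanded pose from where the row before left it, along the tool's axes as they then stand; what a row does not reach is not made up. The controller multiplies each number of a shift by 0.1 m and each number of a turn by 60 degrees. A row lasts 1/8 s, in which the tool goes at most 62.5 mm and 10.7 degrees, less where a joint would pass 70% of its speed; a pose out of reach is approached as far as the arm can. A call with a number of a shift or a turn outside -1 to 1 is refused whole. A call with a gripper value outside its range is refused whole. The fingers move at their own pace and stop on an object; FORCE is the grip in N (left out, the last holds). Time passes only in rows, so rows that do not move let the fingers close. It gives the time, the measured TCP pose, the force, the opening and the grip force at its end, in the units of the state.
- sense(): the state, without advancing time (a new reading comes with each control period).
- snapshot(name): name is "scene" or "top"; returns a dict with "img" (400x640x3 uint8, red, green, blue), "fx", "fy", "cx", "cy" (pixels), "extrinsics" (4x4, takes a point from camera to world coordinates). Camera axes: x right, y down, z forward; pixel columns grow to the right and rows downward; lengths in mm; the calibration is good to about 2 mm. A picture is of the moment at which its call begins. There is no depth.
- hand_in(): hands the job in; it is judged then, once.
The state is a dict: "time": time; "joint_pos": joint angles; "qd": joint speeds; "joint_efforts": joint torques, N m; "tool_pos": TCP position; "tcp_rot": TCP orientation; "ft_force": force on the tool from outside, world axes, zero at the start; "wrist_torque": the same for the moment, N m; "finger_gap": finger opening in mm; "grip_force": force on a finger pad.
Only numpy, scipy, OpenCV 4.12 (cv2) and the standard library are available. Lean on these libraries where they do the work, as an engineer would, in place of code of your own. Each camera call takes 0.05 s, during which the arm holds its last target. There are 200 camera calls.

TASK

Shut off the bench air line first: swing the red valve lever clockwise (seen from above) until it meets its closed stop, square across the pipe. Then turn the brass winged thumbscrew on top of the oiler clockwise until it seats, back it off a quarter turn anticlockwise, and finish still gripping its wings between the fingers at that setting, without letting go, so that the locknut can be done up. Leave the lever shut and do not disturb the loose things on the bench.

Things in the scene. Friction and masses are not known exactly. Their poses are not given: they have to be found in the camera images.
- station: bench air station, fixed: steel base plate 90 x 400 mm, a 21 mm pipe along its own y axis, centre 115 mm above the bench, grey regulator in the middle with a gauge facing -x and a low round black knob (leave it). Ball valve near its -y end, oiler near its +y end; apart from lever, hinge and thumbscrew nothing on it is above 150 mm. Origin: centre of the base plate on the bench, z up.
- lever (a joint): angle of the ball valve's red lever about its upright hinge, rad: 0 = open stop, lever along the pipe pointing to the station's -y; 1.571 = closed stop, lever square across the pipe pointing to the station's -x (towards the robot). Grows clockwise seen from above. Stays where it is left; stiff, about 0.25 N m, that is some 3.5 N at the grip point.
- lever_hinge (a point): point on the lever's hinge axis at the mid-height of its red grip, 165 mm above the bench
- lever_grip (a point): middle of the lever's red grip, 72 mm out from the hinge; the grip is 62 mm long along the lever, 15 mm wide and 20 mm tall (155 to 175 mm above the bench). Between it and the pipe under it there are 29 mm.
- thumbscrew (a joint): angle of the oiler's thumbscrew about its upright axis, rad: 0 = seated against its hard stop; grows anticlockwise seen from above as it is backed off; turns to 3.6 at most. Stays where it is left, about 0.06 N m of friction; does not rise or sink as it turns. It starts 0.7 to 2.3 rad off its seat.
- wings: the brass wing grip of the thumbscrew, an upright flat bar 36 mm long, 13 mm wide, 34 mm tall (154 to 188 mm above the bench), turning with the screw. Origin on the screw's axis at the bar's underside, 154 mm above the bench; x axis along the bar, z up; a short dark line on its top marks the -x half. When the screw is seated its x axis is that of the station. Pinch it across its 13 mm width.
- wings_grip (a point): point on the screw's axis inside the wing bar, 174 mm above the bench: where to grip
- oil_jar: bystander, loose: white plastic oil bottle with a red cap, 56 mm diameter, 115 mm tall; origin at the middle of its underside; leave it alone
- wrench: bystander, loose: steel spanner lying flat, 180 mm long; origin at the middle of its underside; leave it alone
- bush: bystander, loose: small steel bush (ring), 36 mm diameter, 18 mm tall; origin at the middle of its underside; leave it alone
- cylinder: bystander, loose: black finned engine cylinder, 76 mm square, 92 mm tall; origin at the middle of its underside; leave it alone
- carton: bystander, loose: white carton, 70 x 100 x 45 mm; origin at the middle of its underside; leave it alone
- brush: bystander, loose: bench brush with wooden back and blue bristles, 170 x 55 x 60 mm; origin at the middle of its underside; leave it alone
- screwdriver: bystander, loose: screwdriver with a red handle, 200 mm long; origin at the middle of its underside; leave it alone

How it is judged:
By the outcome, as a careful person would: the job done as asked, in the order asked, and still so for the second after the job is handed in, while the arm keeps its last pose, push and grip.
It also fails if it takes over 72 s, if anything falls off the work surface, if the arm or the gripper's body presses on something with over 40 N, if the wrist force passes 120 N, or if a joint passes its speed limit or range.

## Working session

There is one attempt and no reset: what is moved stays moved. The work goes in short steps, Python scripts to look and compute and a shell command to move; the robot and the scene stay as the last step left them, time stands still between calls to the robot, and variables do not carry over. Pictures are saved under pics/ and viewed, at most 10 in all, crops included, and the job is handed in when it is done.

```bash
mkdir -p pics; ls; python3 - <<'E'
from bench import *
import cv2
for n in("scene","top"):
    s=snapshot(n); cv2.imwrite(f"pics/{n}0.png",s["img"][:,:,::-1]); print(n,s["fx"],s["fy"],s["cx"],s["cy"],s["extrinsics"])
print(sense())
E
```

```text
pics
scene 426.3232347414042 426.3232347414042 328.42928285414536 204.07141971961371 [[-8.14568514e-02  7.70461960e-01 -6.32260349e-01  1.24745222e+03]
 [ 9.96506520e-01  7.46860890e-02 -3.73730426e-02  4.99621848e+01]
 [ 1.84265451e-02 -6.33095850e-01 -7.73854060e-01  1.02553374e+03]
 [ 0.00000000e+00  0.00000000e+00  0.00000000e+00  1.00000000e+00]]
top 392.92463897052295 392.92463897052295 323.04682771830977 193.6032932419161 [[ 4.25757927e-03 -9.95078525e-01  9.89979875e-02  4.37741807e+02]
 [-9.99886616e-01 -5.66617441e-03 -1.39517174e-02  5.57513086e+00]
 [ 1.44439943e-02 -9.89273622e-02 -9.94989823e-01  1.19063684e+03]
 [ 0.00000000e+00  0.00000000e+00  0.00000000e+00  1.00000000e+00]]
{'time': 0.1, 'joint_pos': array([ 6.44938637e+01,  7.50967540e+00,  8.53232919e+01,  3.39849938e-04,
        8.72634696e+01, -4.89332261e+00]), 'qd': array([ 0.05978296, -0.02972776, -0.12473989, -0.01839223,  0.0356545 ,
       -0.0494179 ]), 'joint_efforts': array([ 1.24764782e-03, -5.70960760e+01, -5.01934218e+01, -2.31853401e-04,
        8.51502962e-03,  6.28824591e-05]), 'tool_pos': array([211.11843806, 561.40138934, 403.75821493]), 'tcp_rot': array([-1.79903944e+02, -8.56433946e-03,  1.59387163e+02]), 'ft_force': array([-0.1957737 ,  0.72667308, -0.19279028]), 'wrist_torque': array([-0.03057174,  0.0022078 ,  0.01929392]), 'grip_force': 0.0, 'finger_gap': 85.21115718887528}
```

View pics/scene0.png

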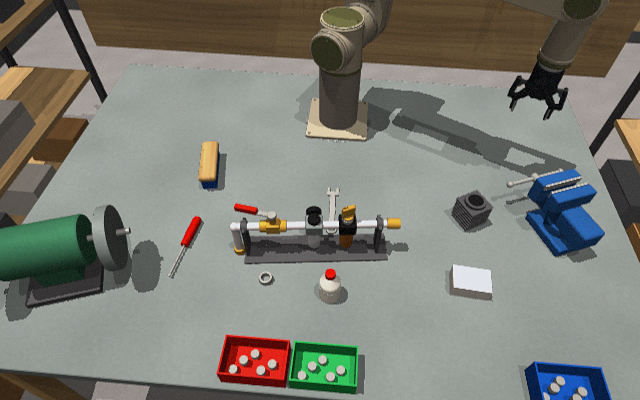

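View pics/top0.png

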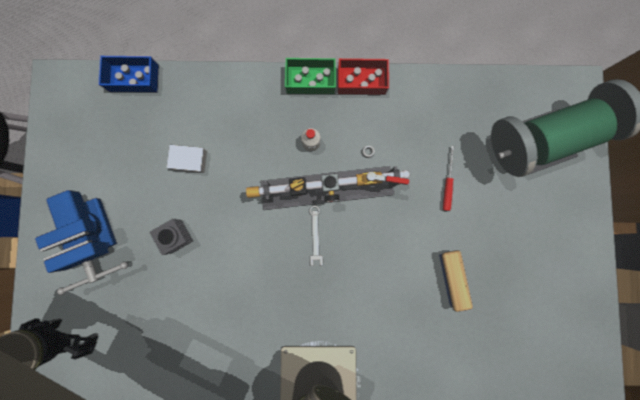

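The scene view shows the station with its lever grip at (246,209) and its wings at (348,213). In the top view the red grip is at about (397,180) and the wings at (297,185). The spanner lies in front of the regulator, on the robot side.

```bash
cat > h.py <<'E'
from bench import *
import cv2, numpy as np
def ray(s,uv,z):
    E=s["extrinsics"]; d=E[:3,:3]@[(uv[0]-s["cx"])/s["fx"],(uv[1]-s["cy"])/s["fy"],1]
    return (E[:3,3]+d*(z-E[2,3])/d[2])[:2]
def pix(s,p):
    E=s["extrinsics"]; c=E[:3,:3].T@(np.array(p)-E[:3,3]); return c[0]/c[2]*s["fx"]+s["cx"],c[1]/c[2]*s["fy"]+s["cy"]
def red(s,box):
    x0,y0,x1,y1=box; i=s["img"][y0:y1,x0:x1].astype(int)
    m=((i[...,0]>110)&(i[...,1]<70)&(i[...,2]<70)).astype(np.uint8)
    n,l,st,c=cv2.connectedComponentsWithStats(m); k=1+np.argmax(st[1:,4])
    r=cv2.minAreaRect(np.argwhere(l==k)[:,::-1].astype(np.float32)); 
    b=cv2.boxPoints(r)+[x0,y0]; return c[k]+[x0,y0],st[k,4],b
def crop(s,box,f,name):
    x0,y0,x1,y1=box; cv2.imwrite(name,cv2.resize(s["img"][y0:y1,x0:x1,::-1],None,fx=f,fy=f,interpolation=cv2.INTER_CUBIC))
E
python3 - <<'E'
from h import *
t=snapshot("top"); s=snapshot("scene")
for S,b in((t,(370,160,420,200)),(s,(225,195,262,222))):
    c,a,bx=red(S,b); print(c,a,ray(S,c,170),[ray(S,p,172).round() for p in bx])
a=cv2.resize(t["img"][155:215,235:420],None,fx=4,fy=4,interpolation=cv2.INTER_CUBIC)
b=cv2.resize(s["img"][195:265,225:410],None,fx=4,fy=4,interpolation=cv2.INTER_CUBIC)
cv2.imwrite("pics/c1.png",np.vstack([a,b])[:,:,::-1])
E
```

```text
[396.75238095 179.81904762] 105 [ 576.78270152 -202.21815236] [array([ 575., -172.]), array([ 589., -175.]), array([ 579., -231.]), array([ 565., -228.])]
[245.1047619  207.52380952] 105 [ 580.4789617  -203.15579104] [array([ 585., -231.]), array([ 570., -232.]), array([ 579., -174.]), array([ 594., -173.])]
```

View pics/c1.png

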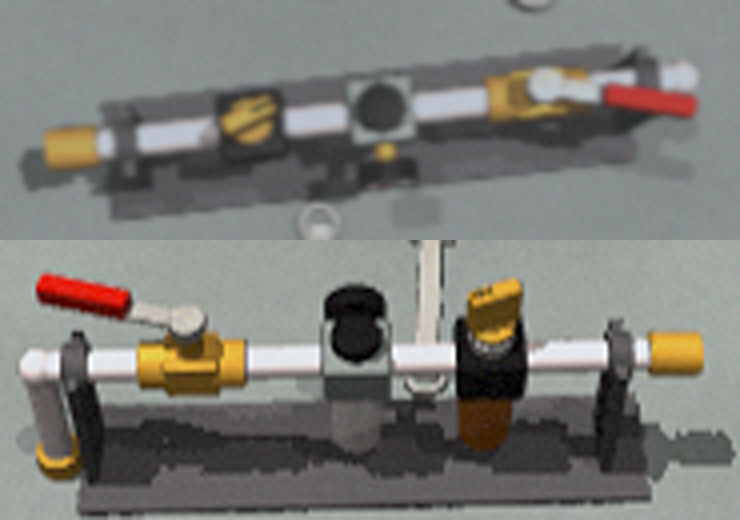

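Top crop: hinge cap at (547,84), wings centre at (250,120) with the bar running from (222,132) to (277,105), and pipe ends at (97,146) and (675,76). Scene crop: cap at (188,320), wing top at (496,292). The lever is near its open stop.

```bash
python3 - <<'E'
from h import *
t=snapshot("top"); s=snapshot("scene")
T=lambda x,y:(235+x/4-.4,155+y/4-.4); S=lambda x,y:(225+x/4-.4,195+(y-240)/4-.4)
print("hinge",ray(t,T(547,82),175),ray(s,S(188,316),175))
print("wings",ray(t,T(250,118),188),ray(s,S(496,290),188))
a,b=ray(t,T(222,134),188),ray(t,T(277,105),188);print("wing ends",a,b,np.degrees(np.arctan2(*(b-a)[::-1])))
a,b=ray(t,T(675,76),125),ray(t,T(97,146),125);print("pipe",a,b,np.degrees(np.arctan2(*(b-a)[::-1])))
a,b=ray(t,T(635,158),8),ray(t,T(110,216),8);print("plate -x edge",a,b,np.degrees(np.arctan2(*(b-a)[::-1])))
a,b=ray(s,S(78,514),0),ray(s,S(650,500),0);print("plate +x edge",a,b,np.degrees(np.arctan2(*(b-a)[::-1])))
# brass mask of wings
for nm,I,bx in(("t",t,(287,174,307,194)),("s",s,(338,203,360,222))):
    i=I["img"][bx[1]:bx[3],bx[0]:bx[2]].astype(int); m=(i[...,0]>110)&(i[...,0]-i[...,2]>60)
    p=np.argwhere(m)[:,::-1].astype(np.float32); print(nm,len(p),p.mean(0)+bx[:2],cv2.minAreaRect(p), ray(I,p.mean(0)+bx[:2],188))
E
```

```text
hinge [ 588.13270316 -134.77044876] [ 597.3538809  -131.38543461]
wings [561.64849926  58.26557311] [568.09929516  61.06363419]
wing ends [551.20495611  76.09361976] [570.17031231  41.01690926] -61.600695682070544
pipe [ 600.26066751 -229.80720125] [549.61913903 165.35648181] 97.302837775501
plate -x edge [ 555.11041819 -224.22634282] [509.05231557 172.07093067] 96.62923713312243
plate +x edge [ 643.54063741 -215.73552555] [595.07528242 181.48348332] 96.95637029615662
t 87 [296.65517235 184.58620644] ((10.25, 10.75), (9.899494171142578, 12.020814895629883), 45.0) [560.38393219  59.39329845]
s 90 [348.46666622 211.65555573] ((11.076923370361328, 9.384615898132324), (14.904827117919922, 12.551432609558105), 78.69007110595703) [582.78396468  61.48724924]
```

Both views agree:

| Item | Estimate | Check |
|---|---|---|
| Station yaw | about 7° | pipe and both plate edges agree |
| Lever hinge | (591,-133) | |
| Lever grip | (578.5,-203) | 71 mm out, against 72 given |
| Lever angle | about 17° already turned, 73° to go | |
| Wings axis | (564,60) | |
| Wings bar | about 118° | screw about 1.94 rad |

Next I move above the lever grip.

```bash
for i in 1 2; do :; done
python3 -m jog '-0.306 -0.293 0 0 0 0 -1;-0.306 -0.293 0 0 0 0 -1;-0.306 -0.293 0 0 0 0 -1;-0.306 -0.293 0 0 0 0 -1;-0.306 -0.293 0 0 0 0 -1'
python3 -m jog '-0.306 -0.293 0 0 0 0 -1;-0.306 -0.293 0 0 0 0 -1;-0.306 -0.293 0 0 0 0 -1;-0.306 -0.293 0 0 0 0 -1;-0.306 -0.293 0 0 0 0 -1'
python3 -m jog '-0.306 -0.293 0 0 0 0 -1;-0.306 -0.293 0 0 0 0 -1;-0.306 -0.293 0 0 0 0 -1;-0.306 -0.293 0 0 0 0 -1;-0.306 -0.293 0 0 0 0 -1'
python3 -m jog '-0.306 -0.293 0 0 0 0 -1;-0.306 -0.293 0 0 0 0 -1;-0.306 -0.293 0 0 0 0 -1;-0.306 -0.293 0 0 0 0 -1;-0.306 -0.293 0 0 0 0 -1'
python3 -m jog '0 0 0 0 0 0.165 -1;0 0 0 0 0 0.165 -1;0 0 0 0 0 0.165 -1;0 0 0 0 0 0.165 -1;0 0 0 0 0 0.165 -1'
python3 -m jog '0 0 0 0 0 0.165 -1;0 0 0 0 0 0.165 -1;0 0 0 0 0 0.165 -1;0 0 0 0 0 0 -1;0 0 0 0 0 0 -1'
```

```text
time: 0.92
tool_pos: [303.2, 369.3, 404.7]
tcp_rot: [180.0, 0.0, 159.4]
ft_force: [0.7, 0.2, -0.1]
finger_gap: 85.4
grip_force: 0.0
time: 1.55
tool_pos: [394.8, 178.3, 404.9]
tcp_rot: [180.0, 0.0, 159.4]
ft_force: [0.2, 0.1, 0.3]
finger_gap: 85.6
grip_force: 0.0
time: 2.17
tool_pos: [486.5, -12.8, 404.8]
tcp_rot: [180.0, 0.0, 159.4]
ft_force: [1.0, 0.4, 0.6]
finger_gap: 85.1
grip_force: 0.0
time: 2.8
tool_pos: [578.2, -203.7, 404.6]
tcp_rot: [180.0, 0.0, 159.4]
ft_force: [0.3, 0.5, 0.4]
finger_gap: 85.9
grip_force: 0.0
time: 3.42
tool_pos: [577.7, -202.4, 404.6]
tcp_rot: [-180.0, -0.0, 109.6]
ft_force: [0.2, 0.1, -0.3]
finger_gap: 85.7
grip_force: 0.0
time: 4.05
tool_pos: [577.7, -202.3, 404.6]
tcp_rot: [-180.0, -0.0, 80.4]
ft_force: [0.2, -0.5, 0.1]
finger_gap: 85.4
grip_force: 0.0
```

```bash

python3 -m jog '0 0 0.16 0 0 0 -1;0 0 0.16 0 0 0 -1;0 0 0.16 0 0 0 -1;0 0 0.16 0 0 0 -1;0 0 0.16 0 0 0 -1'
python3 - <<'E'
from h import *
t=snapshot("top"); s=snapshot("scene")
a=cv2.resize(t["img"][140:240,320:450],None,fx=4,fy=4); b=cv2.resize(s["img"][150:250,200:330],None,fx=4,fy=4,)
cv2.imwrite("pics/c2.png",np.hstack([a,b])[:,:800,::-1] if False else cv2.resize(np.hstack([a,b]),(800,308))[:,:,::-1])
E
```

```text
time: 4.68
tool_pos: [577.6, -202.3, 323.3]
tcp_rot: [-180.0, -0.0, 80.2]
ft_force: [-0.3, 0.6, 0.1]
finger_gap: 85.7
grip_force: 0.0
```

View pics/c2.png

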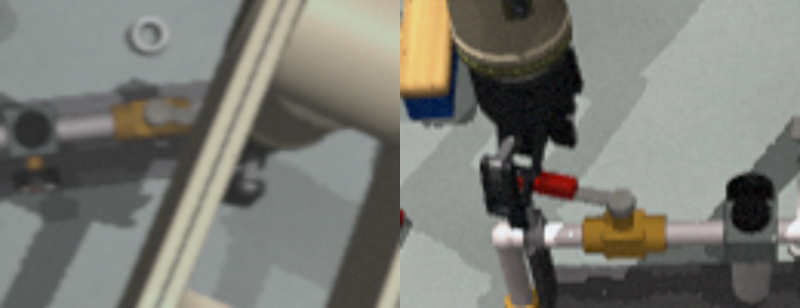

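The open fingers straddle the outer half of the red grip, with the hinge cap at (622,205) in the right panel. I close them gently.

```bash

python3 -m jog '0 0 0 0 0 0 0;0 0 0 0 0 0 0.5;0 0 0 0 0 0 1;0 0 0 0 0 0 1;0 0 0 0 0 0 1' 25
python3 -m jog '0 0 0 0 0 0 1;0 0 0 0 0 0 1;0 0 0 0 0 0 1'
```

```text
time: 5.4
tool_pos: [577.9, -202.4, 325.3]
tcp_rot: [180.0, 0.0, 80.2]
ft_force: [-0.8, 0.2, 2.6]
finger_gap: 14.5
grip_force: 30.3
time: 5.78
tool_pos: [577.9, -202.4, 325.3]
tcp_rot: [179.9, 0.0, 80.2]
ft_force: [-1.1, -1.6, 5.3]
finger_gap: 14.5
grip_force: 30.7
```

```bash

python3 -m jog '0.0017 -0.0492 0 0 0 0.0667 1;0.0017 -0.0492 0 0 0 0.0667 1;0.0017 -0.0492 0 0 0 0.0667 1;0.0017 -0.0492 0 0 0 0.0667 1;0.0017 -0.0492 0 0 0 0.0667 1'
python3 -m jog '0.0017 -0.0492 0 0 0 0.0667 1;0.0017 -0.0492 0 0 0 0.0667 1;0.0017 -0.0492 0 0 0 0.0667 1;0.0017 -0.0492 0 0 0 0.0667 1;0.0017 -0.0492 0 0 0 0.0667 1'
python3 -m jog '0.0017 -0.0492 0 0 0 0.0667 1;0.0017 -0.0492 0 0 0 0.0667 1;0.0017 -0.0492 0 0 0 0.0667 1;0.0017 -0.0492 0 0 0 0.0667 1;0.0017 -0.0492 0 0 0 0.0667 1'
```

```text
time: 6.4
tool_pos: [555.0, -194.4, 325.3]
tcp_rot: [179.9, -0.0, 60.0]
ft_force: [2.9, -1.7, 3.2]
finger_gap: 14.5
grip_force: 29.9
time: 7.02
tool_pos: [536.5, -178.9, 325.3]
tcp_rot: [179.8, -0.1, 40.0]
ft_force: [5.4, -4.3, 1.0]
finger_gap: 14.2
grip_force: 29.5
time: 7.65
tool_pos: [524.4, -158.1, 325.3]
tcp_rot: [179.8, -0.2, 20.0]
ft_force: [6.6, -6.7, -0.6]
finger_gap: 14.8
grip_force: 29.3
```

```bash

python3 -m jog '0.0004 -0.0246 0 0 0 0.0333 1;0.0004 -0.0246 0 0 0 0.0333 1;0.0004 -0.0246 0 0 0 0.0333 1;0.0004 -0.0246 0 0 0 0.0333 1;0.0004 -0.0246 0 0 0 0.0333 1'
python3 -m jog '0.0004 -0.0246 0 0 0 0.0333 1;0 0 0 0 0 0 1'
python3 -m jog '0.0002 -0.0123 0 0 0 0.0167 1;0 0 0 0 0 0 1'
python3 -m jog '0.0002 -0.0123 0 0 0 0.0167 1;0 0 0 0 0 0 1'
```

```text
time: 8.28
tool_pos: [521.3, -146.5, 325.3]
tcp_rot: [179.8, -0.2, 10.0]
ft_force: [8.6, -8.5, -2.2]
finger_gap: 14.5
grip_force: 29.3
time: 8.52
tool_pos: [520.9, -144.0, 325.3]
tcp_rot: [179.8, -0.2, 8.1]
ft_force: [9.5, -7.9, -2.3]
finger_gap: 14.7
grip_force: 30.1
time: 8.78
tool_pos: [520.8, -143.3, 325.4]
tcp_rot: [179.7, -0.2, 7.1]
ft_force: [10.0, -10.3, -2.6]
finger_gap: 14.5
grip_force: 29.0
time: 9.02
tool_pos: [520.8, -142.8, 325.4]
tcp_rot: [179.6, -0.3, 6.1]
ft_force: [10.8, -15.6, -5.8]
finger_gap: 14.4
grip_force: 30.8
```

```bash

python3 -m jog '0.0002 -0.0123 0 0 0 0.0167 1;0 0 0 0 0 0 1'
python3 -m jog '0.0002 -0.0123 0 0 0 0.0167 1;0 0 0 0 0 0 1'; python3 -c "
from bench import *
print(sense()['wrist_torque'])"
```

```text
time: 9.28
tool_pos: [520.7, -142.3, 325.5]
tcp_rot: [179.5, -0.3, 5.1]
ft_force: [11.8, -20.4, -6.7]
finger_gap: 14.4
grip_force: 37.4
time: 9.52
tool_pos: [520.7, -141.9, 325.6]
tcp_rot: [179.4, -0.3, 4.1]
ft_force: [12.0, -25.5, -7.8]
finger_gap: 14.4
grip_force: 45.5
[-3.95449218 -1.81276149  1.16884818]
```

The tangential force climbs steadily while the tool barely moves, so the lever is on its stop. I release and lift.

```bash

python3 -m jog '0 0 0 0 0 0 0.5;0 0 0 0 0 0 -1;0 0 0 0 0 0 -1;0 0 0 0 0 0 -1;0 0 0 0 0 0 -1'
python3 -m jog '0 0 -0.2 0 0 0 -1;0 0 -0.2 0 0 0 -1;0 0 -0.2 0 0 0 -1;0 0 -0.2 0 0 0 -1;0 0 0 0 0 0 -1'
python3 - <<'E'
from h import *
s=snapshot("scene"); c,a,b=red(s,(225,170,300,222)); print(c,a,ray(s,c,170),[ray(s,p,172).round() for p in b])
crop(s,(220,150,400,270),4,"pics/c3.png")
E
```

```text
time: 10.15
tool_pos: [519.4, -137.8, 324.5]
tcp_rot: [-180.0, 0.0, 4.2]
ft_force: [-0.4, -0.4, 0.0]
finger_gap: 85.9
grip_force: 0.0
time: 10.78
tool_pos: [520.0, -138.2, 407.7]
tcp_rot: [179.9, -0.2, 4.2]
ft_force: [0.5, 0.2, 0.1]
finger_gap: 85.5
grip_force: 0.0
[271.79411765 195.17647059] 68 [ 532.70951508 -142.10344095] [array([ 514., -153.]), array([ 512., -139.]), array([ 553., -133.]), array([ 555., -146.])]
```

View pics/c3.png

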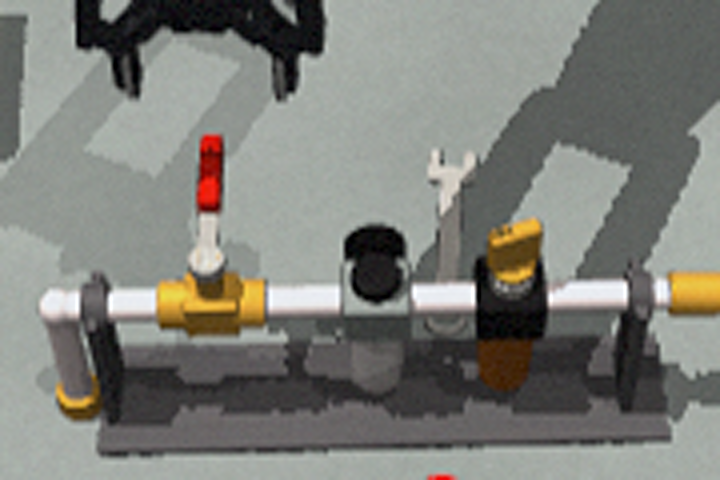

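The lever is square across the pipe, at (210,175), with its hinge at (207,258). The wings' top face is at about (514,236), with the dark mark on its left (-y) half, as expected for about 118°. I refine the wings and turn the tool.

```bash

python3 -m jog '0 0 0 0 0 -0.158 -1;0 0 0 0 0 -0.158 -1;0 0 0 0 0 -0.158 -1;0 0 0 0 0 -0.158 -1;0 0 0 0 0 -0.158 -1'
python3 -m jog '0 0 0 0 0 -0.158 -1;0 0 0 0 0 -0.158 -1;0 0 0 0 0 -0.158 -1;0 0 0 0 0 -0.158 -1;0 0 0 0 0 -0.158 -1'
python3 -m jog '0 0 0 0 0 -0.158 -1;0 0 0 0 0 -0.158 -1;0 0 0 0 0 0 -1'
python3 - <<'E'
from h import *
s=snapshot("scene"); P=lambda x,y:ray(s,(220+x/4-.4,150+y/4-.4),188)
c=[P(487,239),P(538,219),P(542,234),P(490,252)]
print(np.round(c,1),np.mean(c,0))
for a,b in((0,1),(3,2)): d=c[b]-c[a]; print(np.linalg.norm(d),np.degrees(np.arctan2(d[1],d[0])))
# expected corners for estimate
for yaw in(110,118,126):
  t=np.radians(yaw);R=np.array([[np.cos(t),-np.sin(t)],[np.sin(t),np.cos(t)]])
  print(yaw,[tuple(np.round((np.array(pix(s,[*(R@[x,y]+[564.5,60]),188]))-[220,150])*4+1.5)) for x,y in((-18,6.5),(18,6.5),(18,-6.5),(-18,-6.5))])
E
```

```text
time: 11.45
tool_pos: [519.1, -137.9, 403.2]
tcp_rot: [-179.9, 0.0, 51.9]
ft_force: [-0.5, -0.2, 1.3]
finger_gap: 85.5
grip_force: 0.0
time: 12.08
tool_pos: [519.1, -137.9, 403.2]
tcp_rot: [-179.9, -0.1, 99.3]
ft_force: [-0.4, -0.4, 0.1]
finger_gap: 85.3
grip_force: 0.0
time: 12.45
tool_pos: [519.2, -138.0, 403.4]
tcp_rot: [-179.9, -0.1, 117.9]
ft_force: [0.7, 0.6, -0.1]
finger_gap: 85.2
grip_force: 0.0
[[577.1  43.3]
 [557.8  74.5]
 [569.8  77.6]
 [587.3  45.8]] [572.99468101  60.28777026]
36.76546032762459 121.74321215996204
36.32324058618817 118.91061557453287
110 [(np.float64(484.0), np.float64(223.0)), (np.float64(539.0), np.float64(212.0)), (np.float64(545.0), np.float64(228.0)), (np.float64(490.0), np.float64(239.0))]
118 [(np.float64(484.0), np.float64(226.0)), (np.float64(536.0), np.float64(210.0)), (np.float64(545.0), np.float64(224.0)), (np.float64(493.0), np.float64(241.0))]
126 [(np.float64(485.0), np.float64(230.0)), (np.float64(533.0), np.float64(207.0)), (np.float64(544.0), np.float64(221.0)), (np.float64(496.0), np.float64(244.0))]
```

```bash

python3 -m jog '0.305 0.27 0 0 0 0 -1;0.305 0.27 0 0 0 0 -1;0.305 0.27 0 0 0 0 -1;0.305 0.27 0 0 0 0 -1;0.305 0.27 0 0 0 0 -1'
python3 -m jog '0 0 0.147 0 0 0 -1;0 0 0.147 0 0 0 -1;0 0 0.147 0 0 0 -1;0 0 0.147 0 0 0 -1;0 0 0.147 0 0 0 -1'
python3 -m jog '0 0 0 0 0 0 0;0 0 0 0 0 0 0.3;0 0 0 0 0 0 0.5;0 0 0 0 0 0 0.5;0 0 0 0 0 0 0.5' 25
python3 - <<'E'
from h import *
s=snapshot("scene"); crop(s,(290,140,410,250),5,"pics/c4.png")
E
```

```text
time: 13.12
tool_pos: [567.4, 61.2, 404.2]
tcp_rot: [-180.0, -0.0, 117.7]
ft_force: [0.8, -0.3, 0.0]
finger_gap: 85.1
grip_force: 0.0
time: 13.75
tool_pos: [567.2, 59.3, 330.0]
tcp_rot: [-180.0, -0.0, 117.8]
ft_force: [-0.6, -0.5, 0.3]
finger_gap: 85.3
grip_force: 0.0
time: 14.38
tool_pos: [567.4, 60.0, 331.6]
tcp_rot: [180.0, 0.0, 117.9]
ft_force: [-0.1, 0.4, 0.5]
finger_gap: 21.5
grip_force: 0.0
```

View pics/c4.png

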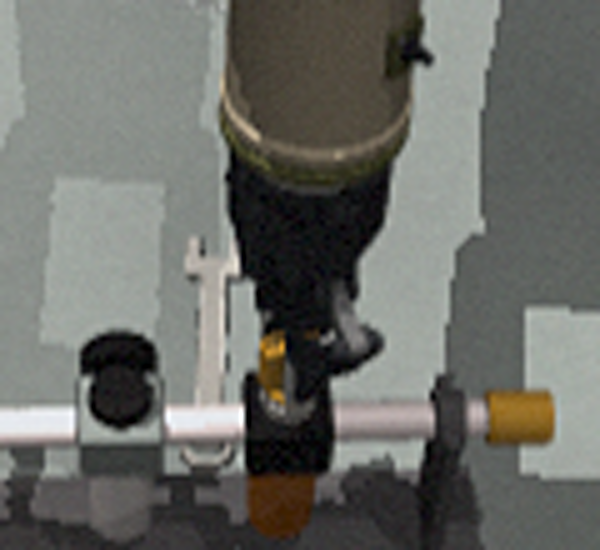

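The wing bar, at (275,365), sits between the fingers without contact at a gap of 21.5 mm. I close with a higher force, for grip torque.

```bash

python3 -m jog '0 0 0 0 0 0 0.6;0 0 0 0 0 0 0.7;0 0 0 0 0 0 1;0 0 0 0 0 0 1;0 0 0 0 0 0 1' 40
python3 -c "
from bench import *
print(sense()['wrist_torque'])"
```

```text
time: 15.05
tool_pos: [566.3, 59.2, 331.4]
tcp_rot: [-179.8, -0.0, 117.9]
ft_force: [-11.5, -5.1, 8.7]
finger_gap: 12.5
grip_force: 40.8
[-0.87556837  1.90610173  0.06177607]
```

```bash

python3 -m jog '0 -0.015 0 0 0 0 1;0 -0.01 0 0 0 0 1;0 0 0 0 0 0 1'
python3 -m jog '0 0 0 0 0 0.08 1;0 0 0 0 0 0.08 1;0 0 0 0 0 0.08 1;0 0 0 0 0 0.08 1;0 0 0 0 0 0 1'
python3 -c "
from bench import *
print(sense()['wrist_torque'])"
```

```text
time: 15.42
tool_pos: [565.3, 58.8, 331.4]
tcp_rot: [180.0, 0.0, 117.9]
ft_force: [0.7, -1.1, 2.6]
finger_gap: 12.7
grip_force: 40.1
time: 16.05
tool_pos: [565.1, 58.7, 331.4]
tcp_rot: [-180.0, 0.0, 98.7]
ft_force: [-2.2, -1.0, 4.2]
finger_gap: 12.3
grip_force: 40.3
[-0.25244615  0.43620783 -0.08479952]
```

```bash

python3 -m jog '0 0 0 0 0 0.08 1;0 0 0 0 0 0.08 1;0 0 0 0 0 0.08 1;0 0 0 0 0 0.08 1;0 0 0 0 0 0.08 1'
python3 -m jog '0 0 0 0 0 0.08 1;0 0 0 0 0 0.08 1;0 0 0 0 0 0.08 1;0 0 0 0 0 0.08 1;0 0 0 0 0 0.08 1'
python3 -m jog '0 0 0 0 0 0.08 1;0 0 0 0 0 0.08 1;0 0 0 0 0 0.08 1;0 0 0 0 0 0.08 1;0 0 0 0 0 0.08 1'
python3 -c "
from bench import *
print(sense()['wrist_torque'],sense()['joint_pos'])"
```

```text
time: 16.68
tool_pos: [564.8, 58.7, 331.4]
tcp_rot: [-179.9, 0.0, 74.7]
ft_force: [-6.2, -2.4, 6.8]
finger_gap: 12.0
grip_force: 40.7
time: 17.3
tool_pos: [564.5, 58.9, 331.4]
tcp_rot: [-179.9, 0.1, 50.7]
ft_force: [-8.7, -0.0, 7.9]
finger_gap: 12.7
grip_force: 40.9
time: 17.92
tool_pos: [564.3, 59.2, 331.4]
tcp_rot: [-179.9, 0.1, 26.7]
ft_force: [-10.2, 1.7, 9.1]
finger_gap: 12.5
grip_force: 41.1
[0.15397734 1.62678502 0.09378895] [7.97293155e-01 5.15854962e+00 9.55025513e+01 3.86441910e-02
 7.94975795e+01 6.40700701e+01]
```

```bash
Q='from bench import *;print(sense()["wrist_torque"])'
python3 -m jog '-0.016 -0.012 0 0 0 0 1;0 0 0 0 0 0 1'; python3 -c "$Q"
python3 -m jog '0 0 0 0 0 0.05 1;0 0 0 0 0 0.05 1;0 0 0 0 0 0.05 1;0 0 0 0 0 0.05 1;0 0 0 0 0 0 1'; python3 -c "$Q"
python3 -m jog '0 0 0 0 0 0.034 1;0 0 0 0 0 0.033 1;0 0 0 0 0 0 1'; python3 -c "$Q"
python3 -m jog '0 0 0 0 0 0.034 1;0 0 0 0 0 0 1'; python3 -c "$Q"
python3 -m jog '0 0 0 0 0 0.034 1;0 0 0 0 0 0 1'; python3 -c "$Q"
```

```text
time: 18.18
tool_pos: [563.4, 59.3, 331.4]
tcp_rot: [180.0, -0.1, 26.8]
ft_force: [2.3, 0.9, 1.5]
finger_gap: 12.8
grip_force: 40.1
[ 0.01237062 -0.26314144 -0.00820721]
time: 18.8
tool_pos: [563.4, 59.4, 331.4]
tcp_rot: [-180.0, -0.1, 14.8]
ft_force: [1.0, 2.8, 2.8]
finger_gap: 12.5
grip_force: 40.1
[ 0.40635886 -0.33234567 -0.07803523]
time: 19.18
tool_pos: [563.4, 59.4, 331.4]
tcp_rot: [-180.0, -0.1, 10.6]
ft_force: [1.9, 4.5, 1.5]
finger_gap: 12.4
grip_force: 40.1
[ 0.70607353 -0.48755668 -0.00994862]
time: 19.42
tool_pos: [563.3, 59.5, 331.4]
tcp_rot: [-180.0, -0.1, 8.6]
ft_force: [3.4, 4.4, 2.7]
finger_gap: 12.5
grip_force: 40.1
[ 0.72416687 -0.4891123  -0.05995591]
time: 19.68
tool_pos: [563.3, 59.5, 331.4]
tcp_rot: [-180.0, -0.1, 6.6]
ft_force: [2.8, 5.2, 1.8]
finger_gap: 12.1
grip_force: 40.2
[ 0.73344348 -0.5244382   0.32370229]
```

```bash
Q='from bench import *;print(sense()["wrist_torque"],sense()["tcp_rot"])'
python3 -m jog '0 0 0 0 0 0.017 1;0 0 0 0 0 0 1'; python3 -c "$Q"
python3 -m jog '0 0 0 0 0 0.017 1;0 0 0 0 0 0 1'; python3 -c "$Q"
```

```text
time: 19.92
tool_pos: [563.3, 59.5, 331.4]
tcp_rot: [-180.0, -0.1, 5.6]
ft_force: [2.7, 4.3, 2.0]
finger_gap: 12.6
grip_force: 45.0
[ 0.70607427 -0.4995408   0.90502166] [-1.79976226e+02 -5.67760511e-02  5.61620760e+00]
time: 20.18
tool_pos: [563.3, 59.6, 331.5]
tcp_rot: [-180.0, -0.1, 4.6]
ft_force: [3.2, 4.5, 2.6]
finger_gap: 12.4
grip_force: 54.1
[ 0.68192907 -0.46422711  1.25222442] [-1.79980831e+02 -5.82206171e-02  4.62951957e+00]
```

```bash
Q='from bench import *;print(sense()["wrist_torque"][2],sense()["tcp_rot"][2])'
python3 -m jog '0 0 0 0 0 -0.017 1;0 0 0 0 0 0 1'; python3 -c "$Q"
python3 -m jog '0 0 0 0 0 -0.017 1;0 0 0 0 0 0 1'; python3 -c "$Q"
python3 -m jog '0 0 0 0 0 -0.017 1;0 0 0 0 0 0 1'; python3 -c "$Q"
python3 -m jog '0 0 0 0 0 -0.08 1;0 0 0 0 0 -0.08 1;0 0 0 0 0 -0.08 1;0 0 0 0 0 -0.08 1;0 0 0 0 0 -0.08 1'; python3 -c "$Q"
```

```text
time: 20.42
tool_pos: [563.3, 59.5, 331.5]
tcp_rot: [-180.0, -0.1, 5.7]
ft_force: [3.7, 4.6, 2.9]
finger_gap: 12.3
grip_force: 44.7
0.8483263528902892 5.650926824076237
time: 20.68
tool_pos: [563.3, 59.5, 331.4]
tcp_rot: [-180.0, -0.1, 6.6]
ft_force: [3.3, 4.1, 1.9]
finger_gap: 12.4
grip_force: 40.3
0.29773766845819566 6.629661594609675
time: 20.92
tool_pos: [563.3, 59.5, 331.4]
tcp_rot: [-180.0, -0.1, 7.6]
ft_force: [2.7, 5.0, 2.3]
finger_gap: 12.4
grip_force: 40.1
0.07935706207656444 7.623080169449483
time: 21.55
tool_pos: [563.5, 59.1, 331.4]
tcp_rot: [180.0, -0.1, 31.7]
ft_force: [4.3, 2.2, 1.3]
finger_gap: 12.4
grip_force: 40.0
-0.08642574678027809 31.745485920693934
```

```bash
Q='from bench import *;print(sense()["wrist_torque"],sense()["tcp_rot"][2])'
python3 -m jog '0 0 0 0 0 -0.08 1;0 0 0 0 0 -0.08 1;0 0 0 0 0 -0.08 1;0 0 0 0 0 -0.08 1;0 0 0 0 0 -0.08 1'
python3 -m jog '0 0 0 0 0 -0.08 1;0 0 0 0 0 -0.08 1;0 0 0 0 0 -0.08 1;0 0 0 0 0 -0.08 1;0 0 0 0 0 -0.08 1'
python3 -m jog '0 0 0 0 0 -0.08 1;0 0 0 0 0 -0.08 1;0 0 0 0 0 -0.08 1;0 0 0 0 0 -0.025 1;0 0 0 0 0 0 1'; python3 -c "$Q"
```

```text
time: 22.18
tool_pos: [563.7, 58.9, 331.4]
tcp_rot: [179.9, -0.0, 55.7]
ft_force: [6.0, 1.4, 0.5]
finger_gap: 12.4
grip_force: 39.8
time: 22.8
tool_pos: [563.9, 58.7, 331.4]
tcp_rot: [179.8, 0.0, 79.7]
ft_force: [8.8, 0.3, -1.1]
finger_gap: 12.2
grip_force: 39.7
time: 23.42
tool_pos: [564.1, 58.7, 331.5]
tcp_rot: [179.8, 0.1, 95.5]
ft_force: [11.5, 0.3, -1.9]
finger_gap: 12.6
grip_force: 39.6
[ 0.16965325 -1.73165274  0.06817933] 95.49542478147492
```

```bash
Q='from bench import *;print(sense()["wrist_torque"],sense()["tcp_rot"][2],sense()["qd"].round(2))'
python3 -m jog '0 0.022 0 0 0 0 1;0 0 0 0 0 -0.029 1;0 0 0 0 0 0 1;0 0 0 0 0 0 1'; python3 -c "$Q"
python3 - <<'E'
from h import *
s=snapshot("scene");t=snapshot("top")
a=cv2.resize(s["img"][150:300,200:400],(800,600),interpolation=cv2.INTER_CUBIC)
cv2.imwrite("pics/c5.png",a[:,:,::-1])
c,a,b=red(s,(225,170,300,222)); print(c,a)
E
```

```text
time: 23.92
tool_pos: [565.2, 58.8, 331.4]
tcp_rot: [-179.9, 0.1, 97.2]
ft_force: [-1.0, -0.9, 5.6]
finger_gap: 12.5
grip_force: 40.8
[-0.15138129  0.0895461   0.00108215] 97.23102765480769 [ 0.08 -0.01  0.03  0.02 -0.04 -0.02]
[271.93478261 192.63043478] 92
```

View pics/c5.png

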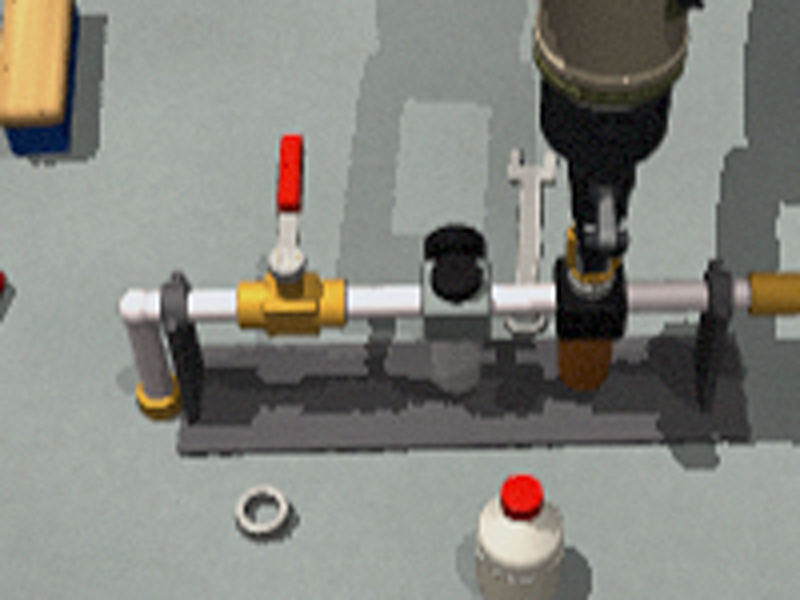

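The lever is shut at (290,175), the wings are held along the pipe at (595,255), and the bush, bottle and spanner are undisturbed. I hand in.

```bash
python3 -c "
from bench import *
print(hand_in())"
```

```text
the job is handed in; nothing more can be done
None
```

The job is handed in: the lever is shut against its stop, and the thumbscrew was seated, backed off 90° by the tool's measured turn, and is still gripped at about 40 N; the hand-in call returned no verdict.

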